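# Level the bench stand with a spirit level and hold it pressed

## Robot

A 6-joint arm with a two-finger parallel gripper is mounted at the origin on the work surface. World frame = base frame: x ahead of the robot, y to its left, z up, the work surface at z = 0. Lengths are in m, angles in rad, forces in N, time in s.
With the tool pointing down it reaches from about 0.35 to 0.775 m from the base axis. Payload 7.3 kg.
Tool frame: the origin (TCP) lies on the mounting face of the last link; the fingertips stand 178 mm ahead of it and the grasp point (between the pads) lies 159 mm ahead of it; z points along the fingers, y is the line along which they close (so a half turn about z gives the same grasp; the last joint's range is limited). The gripper opens to 92 mm and grips with 3 to 60 N. Pads are 19 mm wide; open, the fingers measure 130 mm over their backs; the gripper's body (75 mm by 190 mm) begins 47 mm behind the grasp point.
Start: joints at [1.183, 0.342, 1.524, -0, 1.275, -0.146], TCP at [0.126, 0.51, 0.405] pointing down, gripper open.
Joint ranges: [-2.53, 2.53], [-0.77, 2.02], [0.04, 2.7], [-1, 4.14], [0.28, 2.66], [-3.11, 3.11]. Speed limits (rad/s): [2.57, 2.57, 3.14, 3.14, 3.14, 3.14].

## Interface

Orientations are given as a rotation vector (axis times angle).
In Python, from station import robot gives the robot as it stands.
- The arm moves only by the tool jog_arm, never from a script. Its argument "steps" is a list of rows, each an object of numbers: "dx", "dy", "dz": the shift along the world's x, y, z in units of 400 mm (1.0 is 400 mm); "ax", "ay", "az": the turn, a rotation vector about the world's x, y, z in units of 45 degrees (1.0 is 45 degrees); "grip": the closure in counts, from 0 (fully open) to 255 (shut). In form: [{"dx": .., "dy": .., "dz": .., "ax": .., "ay": .., "az": .., "grip": ..}, ...]. A call has 1 to 5 rows; each row is the pose to reach, as a shift and turn from the pose commanded when the call began; what a row does not reach only later rows make up. A row lasts 1/10 s, in which the tool goes at most 50 mm and 8.59 degrees, less where a joint would pass 70% of its speed; a pose out of reach is approached as far as the arm can. A call with a number of a shift or a turn outside -1 to 1 is refused whole. A call with a gripper value outside its range is refused whole. The fingers move at their own pace and stop on an object; "grip_force" is the grip in N (left out, the last holds). Time passes only in rows, so rows that repeat a pose let the fingers close. It gives the time, the measured TCP pose, the force, the opening and the grip force at its end, in the units of the state.
- robot.state(): the state, without advancing time (a new reading comes with each control period).
- robot.camera(name): name is "side" or "top"; returns a dict with "color" (400x640x3 uint8, red, green, blue), "K" (3x3 intrinsics, pixels), "xyz" and "rotation" of the camera in the world. Camera axes: x right, y up, looking along -z (the intrinsics and any distortion apply to the point x, -y, -z); pixel columns grow to the right and rows downward; lengths in m; the calibration is good to about 2 mm. A picture is of the moment at which its call begins. There is no depth.
- robot.finish_job(): hands the job in; it is judged then, once.
Trained networks look in the newest picture that a camera, given by its name, has taken for a name from the list of things; names that differ only in an ending like _2 or _b are one class to them, and where a whole thing is asked for, a point or a joint stands for the part that bears it (a point fixed in the world has none). Each returns a list of dicts, best first, with "confidence" (0 to 1); they miss things now and then, are a little off and sometimes report something else, mostly with a low value. They report only what shows in the picture. A call takes as long as a camera call. They do not tell look-alikes from the thing itself.
- robot.search_frame(target, camera): "at" ([x, y, z] in m, in world coordinates, good to about 4 mm: the middle of the surface that is visible of it).
- robot.spot_point(target, camera): "at" ([x, y, z] in m, in world coordinates, good to about 4 mm: a listed point, or the origin of a listed thing).
The state is a dict: "time_s": time; "joint_positions": joint angles; "joint_vel": joint speeds; "effort": joint torques, N m; "tcp_pos": TCP position; "tcp_rot": TCP orientation; "force": force on the tool from outside, world axes, zero at the start; "ft_torque": the same for the moment, N m; "grip_width": opening from 0.0 (shut) to 1.0 (fully open); "grasp_force": force on a finger pad.
Only numpy, scipy, OpenCV 4.12 (cv2) and the standard library are available. Lean on these libraries where they do the work, as an engineer would, in place of code of your own. Each camera call takes 0.05 s, during which the arm holds its last target. There are 200 camera calls.

## Task

Take the loose lid off the low wooden case and lay it on the bench clear of the case, then lay the spirit level from the case lengthways on the stand's steel plate and let go of it. Turn the knob of the levelling foot until the bubble rests centred between the two lines, then press moderately (about 10 N) straight down on the top of the level and finish while still pressing, the bubble still centred. Leave everything else on the bench where it is.

Things in the scene. Friction and masses are not known exactly. Their poses are not given: they have to be found in the camera images.
- lid: loose plywood lid of the case, 166 x 126 x 6, 0.11 kg, with a 140 x 100 x 4 plug below that sits in the case's mouth with 5 mm play. Origin: centre of the board's underside (46 mm up when closed), x along the 166 side, z up. Its only handle is an upright dark wooden tab near its -x edge (lid_grip). No hinge or catch: pull up at the tab and it tips off
- lid_grip (a point): middle of the lid's tab, 16 mm above the board's top face. The tab is 32 long (along lid x), 14 thick (along lid y), 26 high above the board; pinch it across its thickness
- case: low open wooden case, fixed to the bench, outside 162 x 122 x 46 high, walls and floor 6 thick. Origin under its centre, x along the 162 side. The bench to its right (-y), out to about 0.45 m right of the robot, at 0.43 to 0.6 m ahead of it, is bare
- level: spirit level, under the lid at the start: dark steel bar 130 x 26 x 31 high, 0.34 kg. Origin: centre of its underside, x along its length. It stands upright in the case, 35 mm or more free beside each long side. On top: white 84 x 18 window, dark 18 mm long bubble, two black lines across, 12.5 mm either side of the middle
- level_top (a point): centre of the level's top face, 31 mm above its underside
- bubble (a joint): bubble's offset from the middle of the level, m, positive towards the level's +x end (range -0.03 to 0.03). It moves to the higher end, about 1.3 mm for each milliradian of tilt along the level, and needs about 1 s to settle
- plate_top (a point): centre of the top face of the stand's steel plate (240 x 130 x 12), 70 mm above the bench; x along the plate from hinge end to foot end, z out of the face. The plate is hinged 120 mm behind this point; at the other end its 50 mm wide tongue rides on the foot's screw. The stand is fixed. At the start the foot's end is too low by half a degree to a degree
- knob_grip (a point): on the axis of the foot's round black knob, 155 mm from the plate's centre along plate x; knob 42 in diameter, sides from 90 to 118 mm above the bench, this point at 106. It turns in place about the vertical, 0.15 N m, stays where left. Clockwise from above raises the plate's foot end, 11 mrad of tilt per rad of knob; level is 0.75 to 1.5 rad clockwise of the start
- oil_bottle: bystander, to be left alone: yellow squeeze bottle, 48 dia x 120; origin under its centre; mm
- drill_chuck: bystander, to be left alone: steel drill chuck standing nose up, 42 dia x 58; origin under its centre; mm
- drill_block: bystander, to be left alone: red block of drill bits standing upright, 90 x 130 x 30, drills up to 75 high; origin under its centre; mm
- brush: bystander, to be left alone: flat bench brush lying down, about 200 long; origin under its centre; mm
- tap_wrench: bystander, to be left alone: small steel tap wrench lying down, 150 long, 14 high; origin under its centre; mm
- bit_box: bystander, to be left alone: clear box with a green base, 70 x 100 x 55; origin under its centre; mm
- vise: bystander, to be left alone: small steel toolmaker's vise, 120 x 50 x 48; origin under its centre; mm
- plate: the stand's plate, named for the contact check; its origin is on the hinge axis, 120 mm behind plate_top along x and 24 mm below it
Things that resemble listed ones, but are neither listed nor needed, are in the scene too. What is shaped like the lid but blue or purple is not meant.

How it is judged:
On the way, in this order (a step that is already met when the one before it is completed fails the run):
1. the lid lies on the bench clear of the case, let go (height (world z) of lid below 0.045 m and horizontal distance between lid and case above 0.13 m and contact force between the fingers and lid below 0.1 N), for 0.2 s.
2. the level lies lengthways on the plate, let go (z of level in the frame of plate_top between -0.004 and 0.004 m and x of level in the frame of plate_top between -0.075 and 0.075 m and y of level in the frame of plate_top between -0.055 and 0.055 m and angle between the x axis of level and the x axis of plate_top, either way round below 0.2 rad and contact force between each of the arm, the fingers and level below 0.1 N), for 0.2 s.
3. the foot is turned until the bubble rests centred, with nothing touching the level (all of step 2 and value of joint bubble between -0.003 and 0.003 m and angle between plate_top's own z axis and vertical below 0.003 rad), for 0.4 s.
At the end, for the whole second after the job is handed in: Gripper presses the level on the plate, 3 to 40 N, plate taking over 5.5 N; level within 4 mm of the face, 75 mm along, 55 mm across, 0.2 rad of the plate's centre and length; bubble within 3 mm, plate within 3 mrad; lid let go on the bench, over 130 mm from the case's centre (all of step 1 and z of level in the frame of plate_top between -0.004 and 0.004 m and x of level in the frame of plate_top between -0.075 and 0.075 m and y of level in the frame of plate_top between -0.055 and 0.055 m and angle between the x axis of level and the x axis of plate_top, either way round below 0.2 rad and value of joint bubble between -0.003 and 0.003 m and angle between plate_top's own z axis and vertical below 0.003 rad and contact force between the fingers and level between 3 and 40 N and contact force between level and plate above 5.5 N); the arm keeps its last pose, push and grip.
It fails at once if a bystander is moved by more than 40 mm (distance of any of oil_bottle, drill_chuck, drill_block, brush, tap_wrench, bit_box, vise from where it was at the start of the episode above 0.04 m).
It also fails if it takes over 72 s, if anything falls off the work surface, if the arm or the gripper's body presses on something with over 40 N, if the wrist force passes 120 N, or if a joint passes its speed limit or range.

## Working session

There is one attempt and no reset: what is moved stays moved. The work goes in short steps, Python scripts to look and compute and a tool call to move; the robot and the scene stay as the last step left them, time stands still between calls to the robot, and variables do not carry over. Pictures are saved under pics/ and viewed, at most 11 in all, crops included, and the job is handed in when it is done.

Besides the shell and the picture viewer there is one more tool, called after ">>>" as a command line: name --argument value ..., lists and objects as JSON in quotes. jog_arm: Moves the arm, as the interface text tells. Shifts and turns lie within -1 to 1; 1 stands for 400 mm of shift or 45 degrees of turn. Its arguments: {"type":"object","properties":{"steps":{"type":"array"},"grip_force":{"type":"number"}},"required":["steps"]}

```bash
mkdir -p pics; ls; cat > look.py <<'E'
from station import robot
import cv2, numpy as np
def snap(cam,name,crop=None,scale=1):
    c=robot.camera(cam); im=c["color"][:,:,::-1]
    if crop: x0,y0,x1,y1=crop; im=im[y0:y1,x0:x1]
    cv2.imwrite("pics/"+name,cv2.resize(im,None,fx=scale,fy=scale,interpolation=cv2.INTER_CUBIC)); return c
def proj(c,p):
    R=np.array(c["rotation"]); 
    if R.shape!=(3,3): R=cv2.Rodrigues(R.astype(float))[0]
    q=R.T@(np.array(p)-c["xyz"]); q=q*[1,-1,-1]; u=np.array(c["K"])@q; return u[:2]/u[2]
def ray(c,u,v,z):
    R=np.array(c["rotation"])
    if R.shape!=(3,3): R=cv2.Rodrigues(R.astype(float))[0]
    d=R@((np.linalg.inv(c["K"])@[u,v,1])*[1,-1,-1]); o=np.array(c["xyz"]); return o+d*(z-o[2])/d[2]
E
python3 - <<'E'
from look import *
np.set_printoptions(precision=4,suppress=True)
for cam in("top","side"):
    c=snap(cam,cam+"0.png",scale=1.25); print(cam,c["xyz"],c["rotation"],c["K"])
    for n in("lid","lid_grip","case","plate_top","knob_grip","level","vise","oil_bottle","drill_chuck","drill_block","brush","tap_wrench","bit_box"):
        for d in robot.spot_point(n,cam)[:3]: print(n,np.array(d["at"]),round(d["confidence"],2),proj(c,d["at"]).round())
print(robot.state())
E
```

```text
pics
top [ 0.3054 -0.1979  1.4963] [ 0.1415 -0.1264 -1.5597] [[482.0297   0.     323.0149]
 [  0.     482.0297 199.4749]
 [  0.       0.       1.    ]]
lid [ 0.2622 -0.4258  0.0005] 0.97 [402. 298.]
lid [ 0.3568 -0.6765  0.0086] 0.97 [484. 267.]
lid [ 0.5397 -0.227   0.0493] 0.63 [337. 204.]
lid_grip [ 0.2089 -0.4025  0.0273] 0.82 [396. 316.]
lid_grip [ 0.3651 -0.7341  0.0264] 0.69 [505. 264.]
lid_grip [ 0.4891 -0.2179  0.0644] 0.63 [334. 220.]
plate_top [0.5684 0.1543 0.0692] 0.73 [211. 193.]
plate_top [ 0.3289 -0.2204  0.0009] 0.46 [335. 275.]
knob_grip [0.4153 0.1428 0.1052] 0.53 [210. 243.]
level [ 0.3947 -0.0337  0.0014] 0.39 [274. 253.]
vise [ 0.8023  0.0212 -0.0017] 0.78 [261. 127.]
vise [ 0.5406 -0.2295  0.0464] 0.19 [338. 204.]
oil_bottle [ 0.7685 -0.198  -0.001 ] 0.83 [328. 137.]
oil_bottle [ 0.4843 -0.2175  0.0661] 0.16 [334. 222.]
drill_chuck [ 0.3966 -0.0367  0.0033] 0.66 [275. 252.]
drill_block [0.2795 0.2531 0.002 ] 0.59 [180. 290.]
brush [0.7594 0.2609 0.    ] 0.83 [186. 139.]
tap_wrench [ 0.3279 -0.2255 -0.0012] 0.77 [336. 275.]
bit_box [ 0.6797 -0.3658  0.0001] 0.83
[... 854 characters left out ...]
33. 211.]
brush [ 0.7543  0.2659 -0.0002] 0.92 [142. 291.]
tap_wrench [0.564  0.1526 0.0708] 0.63 [217. 289.]
tap_wrench [ 0.3302 -0.2177  0.0048] 0.55 [376. 252.]
bit_box [ 0.6803 -0.3701 -0.0018] 0.93 [313. 169.]
{'time_s': 1.4, 'joint_positions': array([ 1.1829,  0.342 ,  1.5241, -0.    ,  1.2754, -0.146 ]), 'joint_vel': array([-0.0006, -0.0006, -0.0014,  0.0003, -0.0023, -0.0006]), 'effort': array([ -0.0013, -43.1128, -24.4471,   0.0718,   0.0484,  -0.    ]), 'tcp_pos': array([0.1257, 0.5097, 0.4048]), 'tcp_rot': array([0.379 , 3.1186, 0.0002]), 'force': array([0.0671, 0.1971, 0.7963]), 'ft_torque': array([-0.0418, -0.012 , -0.0266]), 'grasp_force': 0.0, 'grip_width': 1.0001943128565631}
```

View pics/top0.png

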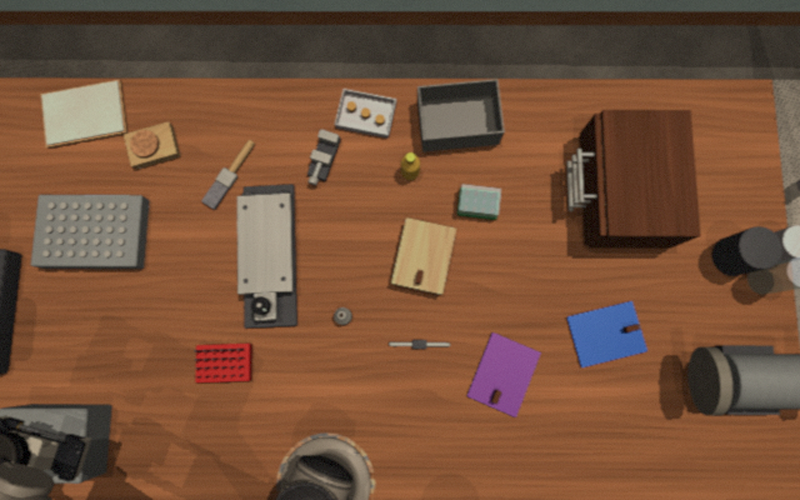

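```bash
python3 -c "
import cv2
im=cv2.imread('pics/top0.png');cv2.imwrite('pics/crop0.png',cv2.resize(im[195:355,200:480],None,fx=2.8,fy=2.8,interpolation=2))"
```

```text
(no output)
```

View pics/crop0.png

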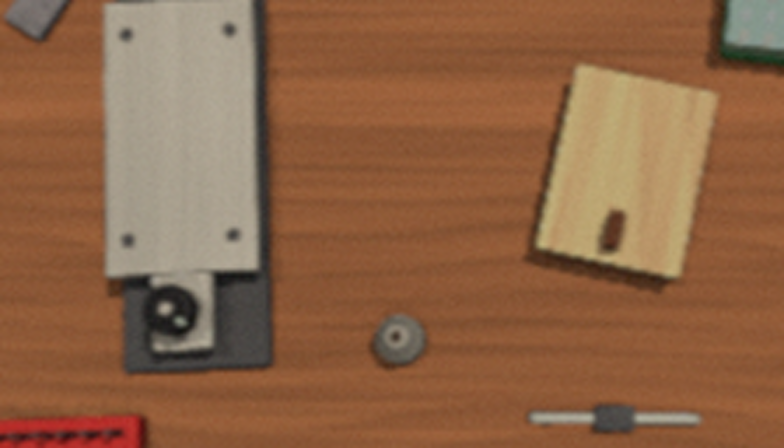

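The true lid is the plywood one at top-view (339,205), tab at (334,221). The look-alikes are blue (486,266) and purple (403,299). Tab end faces the robot, and the knob end of the stand is also near (210,245).

```bash
python3 - <<'E'
from look import *
np.set_printoptions(precision=4,suppress=True)
c=robot.camera("top")
f=lambda u,v,z: ray(c,(u/2.8+200)/1.25,(v/2.8+195)/1.25,z)[:2]
def rep(P,z,n):
    Q=np.array([f(u,v,z) for u,v in P]); print(n,Q.mean(0)); 
    for i in range(4):
        e=Q[(i+1)%4]-Q[i]; print(np.linalg.norm(e).round(4),np.degrees(np.arctan2(e[1],e[0])).round(1))
rep([(577,65),(717,93),(680,278),(537,248)],.052,"lid")
rep([(104,3),(250,0),(259,270),(107,277)],.070,"plate")
print("holes",[f(*p,.07) for p in((126,35),(229,30),(232,235),(128,240))])
print("tab",f(614,230,.072),"knob",f(170,309,.118))
E
```

```text
lid [ 0.5389 -0.2328]
0.1248 -101.2
0.1654 168.6
0.1254 78.5
0.1648 -11.6
plate [0.5636 0.1533]
0.1277 -88.5
0.2369 -175.9
0.1292 93.0
0.2402 3.7
holes [array([0.6523, 0.2045]), array([0.6573, 0.1149]), array([0.4778, 0.1048]), array([0.4729, 0.1934])]
tab [ 0.484  -0.2207] knob [0.4108 0.1428]
```

>>> jog_arm --steps '[{"dx": 0.45,"dy": -0.45,"dz": 0,"grip": 60},{"dx": 0.45,"dy": -0.45,"dz": 0,"grip": 60},{"dx": 0.45,"dy": -0.45,"dz": 0,"grip": 60},{"dx": 0.45,"dy": -0.45,"dz": 0,"grip": 60},{"dx": 0.45,"dy": -0.45,"dz": 0,"grip": 60}]' --grip_force 40

```text
$.steps[0]: bad value
```

>>> jog_arm --steps '[{"dx": 0.36,"dy": -0.525,"dz": -0.1,"az": 0.05,"grip": 60},{"dx": 0.36,"dy": -0.525,"dz": -0.1,"az": 0.05,"grip": 60},{"dx": 0.36,"dy": -0.525,"dz": -0.1,"az": 0.05,"grip": 60},{"dx": 0.36,"dy": -0.525,"dz": -0.1,"az": 0.05,"grip": 60},{"dx": 0.36,"dy": -0.525,"dz": -0.1,"az": 0.05,"grip": 60}]'

```text
$.steps[0]: bad value
```

>>> jog_arm --steps '[{"dx": 0.45,"dy": -0.45,"dz": 0,"ax": 0,"ay": 0,"az": 0,"grip": 60},{"dx": 0.45,"dy": -0.45,"dz": 0,"ax": 0,"ay": 0,"az": 0,"grip": 60},{"dx": 0.45,"dy": -0.45,"dz": 0,"ax": 0,"ay": 0,"az": 0,"grip": 60},{"dx": 0.45,"dy": -0.45,"dz": 0,"ax": 0,"ay": 0,"az": 0,"grip": 60},{"dx": 0.45,"dy": -0.45,"dz": 0,"ax": 0,"ay": 0,"az": 0,"grip": 60}]' --grip_force 40

```text
time_s: 1.95
tcp_pos: [0.3034, 0.3314, 0.405]
tcp_rot: [0.378, 3.118, 0.001]
force: [0.8, 0.7, 0.3]
grip_width: 0.767
grasp_force: 0.0
```

>>> jog_arm --steps '[{"dx": 0.36,"dy": -0.525,"dz": 0,"ax": 0,"ay": 0,"az": 0.05,"grip": 60},{"dx": 0.36,"dy": -0.525,"dz": 0,"ax": 0,"ay": 0,"az": 0.05,"grip": 60},{"dx": 0.36,"dy": -0.525,"dz": 0,"ax": 0,"ay": 0,"az": 0.05,"grip": 60},{"dx": 0.36,"dy": -0.525,"dz": 0,"ax": 0,"ay": 0,"az": 0.05,"grip": 60},{"dx": 0.36,"dy": -0.525,"dz": 0,"ax": 0,"ay": 0,"az": 0.05,"grip": 60}]'

```text
time_s: 2.45
tcp_pos: [0.4446, 0.1248, 0.405]
tcp_rot: [0.318, 3.125, 0.001]
force: [1.0, -0.1, 0.4]
grip_width: 0.763
grasp_force: 0.0
```

>>> jog_arm --steps '[{"dx": 0.08,"dy": -0.6,"dz": -0.1,"ax": 0,"ay": 0,"az": 0,"grip": 60},{"dx": 0.08,"dy": -0.6,"dz": -0.1,"ax": 0,"ay": 0,"az": 0,"grip": 60},{"dx": 0.08,"dy": -0.6,"dz": -0.1,"ax": 0,"ay": 0,"az": 0,"grip": 60},{"dx": 0.08,"dy": -0.6,"dz": -0.1,"ax": 0,"ay": 0,"az": 0,"grip": 60},{"dx": 0.08,"dy": -0.6,"dz": -0.1,"ax": 0,"ay": 0,"az": 0,"grip": 60}]'

```text
time_s: 2.95
tcp_pos: [0.4757, -0.1156, 0.3645]
tcp_rot: [0.319, 3.125, -0.0]
force: [0.7, 0.7, -0.3]
grip_width: 0.762
grasp_force: 0.0
```

>>> jog_arm --steps '[{"dx": 0.01,"dy": -0.248,"dz": -0.1,"ax": 0,"ay": 0,"az": 0,"grip": 60},{"dx": 0.01,"dy": -0.248,"dz": -0.1,"ax": 0,"ay": 0,"az": 0,"grip": 60},{"dx": 0.01,"dy": -0.248,"dz": -0.24,"ax": 0,"ay": 0,"az": 0,"grip": 60},{"dx": 0.01,"dy": -0.248,"dz": -0.24,"ax": 0,"ay": 0,"az": 0,"grip": 60},{"dx": 0.01,"dy": -0.248,"dz": -0.24,"ax": 0,"ay": 0,"az": 0,"grip": 60}]'

```text
time_s: 3.45
tcp_pos: [0.4794, -0.212, 0.2676]
tcp_rot: [-0.318, -3.121, -0.004]
force: [-0.4, -0.0, -0.1]
grip_width: 0.764
grasp_force: 0.0
```

```bash
python3 - <<'E'
from look import *
c=snap("side","s1.png",(230,120,430,260),4)
for n in("lid_grip",):
    for d in robot.spot_point(n,"side")[:3]: print(n,np.array(d["at"]).round(4),round(d["confidence"],2),proj(c,d["at"]).round())
E
```

```text
lid_grip [ 0.3701 -0.7351  0.0276] 0.88 [447. 143.]
lid_grip [ 0.4836 -0.2206  0.0675] 0.84 [334. 211.]
lid_grip [ 0.2032 -0.4072  0.0252] 0.62 [449. 227.]
```

View pics/s1.png

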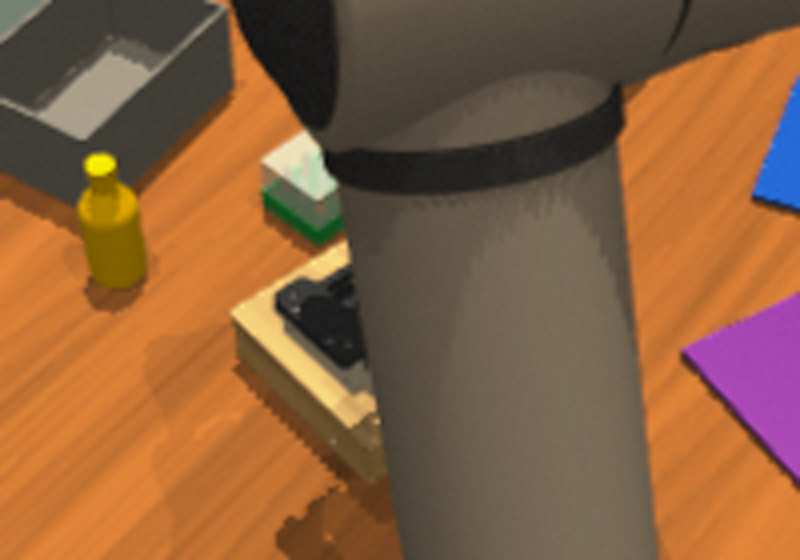

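The arm hides the tab from the side, but the measurements agree (±3 mm), so I descend and pinch it.

>>> jog_arm --steps '[{"dx": 0,"dy": 0,"dz": -0.05,"ax": 0,"ay": 0,"az": 0,"grip": 60},{"dx": 0,"dy": 0,"dz": -0.11,"ax": 0,"ay": 0,"az": 0,"grip": 60},{"dx": 0,"dy": 0,"dz": -0.11,"ax": 0,"ay": 0,"az": 0,"grip": 60},{"dx": 0,"dy": 0,"dz": -0.11,"ax": 0,"ay": 0,"az": 0,"grip": 255},{"dx": 0,"dy": 0,"dz": -0.11,"ax": 0,"ay": 0,"az": 0,"grip": 255}]'

```text
time_s: 4.05
tcp_pos: [0.4817, -0.2115, 0.2301]
tcp_rot: [0.314, 3.117, -0.004]
force: [-0.5, 5.5, 20.2]
grip_width: 0.636
grasp_force: 9.9
```

>>> jog_arm --steps '[{"dx": 0,"dy": 0,"dz": 0,"ax": 0,"ay": 0,"az": 0,"grip": 255},{"dx": 0,"dy": 0,"dz": 0,"ax": 0,"ay": 0,"az": 0,"grip": 255},{"dx": 0,"dy": 0,"dz": 0,"ax": 0,"ay": 0,"az": 0,"grip": 255}]'

```text
time_s: 4.35
tcp_pos: [0.4821, -0.2116, 0.2301]
tcp_rot: [0.314, 3.116, -0.005]
force: [0.5, 4.3, 18.5]
grip_width: 0.379
grasp_force: 9.3
```

>>> jog_arm --steps '[{"dx": 0.005,"dy": -0.02,"dz": 0.018,"ax": 0,"ay": 0,"az": 0,"grip": 200},{"dx": 0.005,"dy": -0.02,"dz": 0.018,"ax": 0,"ay": 0,"az": 0,"grip": 255},{"dx": 0.005,"dy": -0.02,"dz": 0.018,"ax": 0,"ay": 0,"az": 0,"grip": 255},{"dx": 0.005,"dy": -0.02,"dz": 0.018,"ax": 0,"ay": 0,"az": 0,"grip": 255},{"dx": 0.005,"dy": -0.02,"dz": 0.018,"ax": 0,"ay": 0,"az": 0,"grip": 255}]'

```text
time_s: 4.85
tcp_pos: [0.4825, -0.2203, 0.2337]
tcp_rot: [0.317, 3.122, -0.002]
force: [-0.1, 2.0, 11.4]
grip_width: 0.146
grasp_force: 40.0
```

>>> jog_arm --steps '[{"dx": 0,"dy": 0,"dz": 0.05,"ax": 0,"ay": 0,"az": 0,"grip": 255},{"dx": 0,"dy": 0,"dz": 0.1,"ax": 0,"ay": 0,"az": 0,"grip": 255},{"dx": 0,"dy": 0,"dz": 0.17,"ax": 0,"ay": 0,"az": 0,"grip": 255},{"dx": 0,"dy": 0,"dz": 0.25,"ax": 0,"ay": 0,"az": 0,"grip": 255},{"dx": 0,"dy": 0,"dz": 0.25,"ax": 0,"ay": 0,"az": 0,"grip": 255}]'

```text
time_s: 5.35
tcp_pos: [0.4827, -0.2206, 0.3359]
tcp_rot: [0.316, 3.119, -0.005]
force: [0.5, -0.1, -0.3]
grip_width: 0.149
grasp_force: 40.0
```

```bash
python3 - <<'E'
from look import *
c=snap("top","t1.png",(250,100,450,250),4)
E
```

```text
(no output)
```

View pics/t1.png

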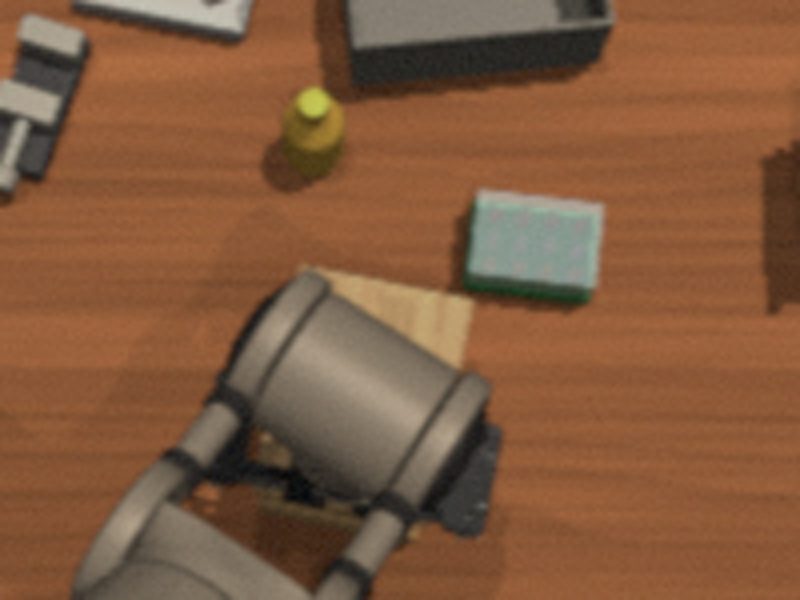

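>>> jog_arm --steps '[{"dx": -0.06,"dy": -0.5,"dz": 0,"ax": 0,"ay": 0,"az": 0,"grip": 255},{"dx": -0.06,"dy": -0.5,"dz": 0,"ax": 0,"ay": 0,"az": 0,"grip": 255},{"dx": -0.06,"dy": -0.5,"dz": 0,"ax": 0,"ay": 0,"az": 0,"grip": 255},{"dx": -0.06,"dy": -0.5,"dz": 0,"ax": 0,"ay": 0,"az": 0,"grip": 255},{"dx": -0.06,"dy": -0.5,"dz": -0.05,"ax": 0,"ay": 0,"az": 0,"grip": 255}]'

```text
time_s: 5.9
tcp_pos: [0.4565, -0.4261, 0.3122]
tcp_rot: [0.325, 3.122, -0.008]
force: [-0.6, 0.3, -1.2]
grip_width: 0.154
grasp_force: 40.0
```

```bash
python3 - <<'E'
from look import *
c=snap("side","s2.png",(270,100,470,250),4)
E
```

```text
(no output)
```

View pics/s2.png

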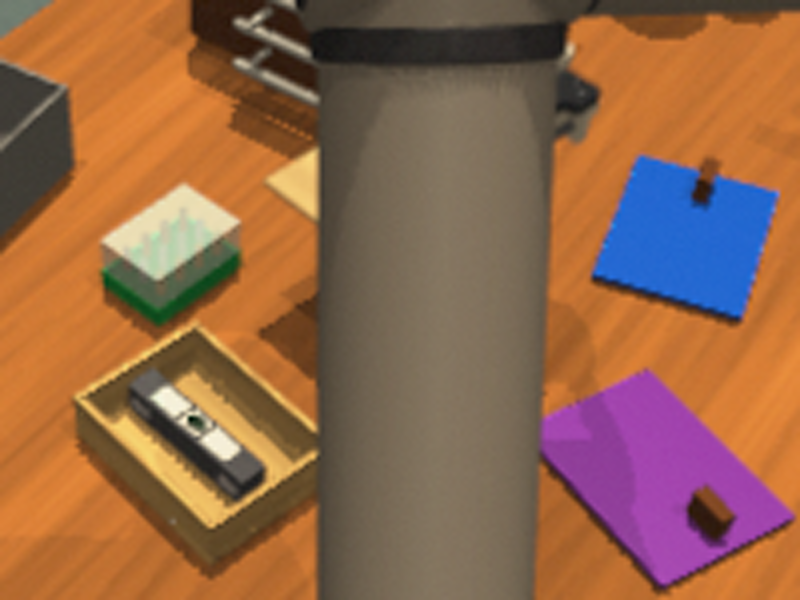

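The lid is in hand and the case is open, with the level along its length at crop (195,430). I lower the lid now.

>>> jog_arm --steps '[{"dx": 0,"dy": 0,"dz": -0.1,"ax": 0,"ay": 0,"az": 0,"grip": 255},{"dx": 0,"dy": 0,"dz": -0.18,"ax": 0,"ay": 0,"az": 0,"grip": 255},{"dx": 0,"dy": 0,"dz": -0.24,"ax": 0,"ay": 0,"az": 0,"grip": 255},{"dx": 0,"dy": 0,"dz": -0.28,"ax": 0,"ay": 0,"az": 0,"grip": 255},{"dx": 0,"dy": 0,"dz": -0.29,"ax": 0,"ay": 0,"az": 0,"grip": 255}]'

```text
time_s: 6.45
tcp_pos: [0.4573, -0.4186, 0.1928]
tcp_rot: [-0.316, -3.121, -0.008]
force: [0.0, 0.2, 1.2]
grip_width: 0.152
grasp_force: 40.0
```

```bash
python3 - <<'E'
from look import *
c=snap("top","t2.png",(250,100,450,250),1)
np.set_printoptions(precision=4,suppress=True)
for n in("level","level_top","case"):
  for cam in("top","side"):
    if cam=="side": robot.camera("side")
    else: robot.camera("top")
    for d in robot.spot_point(n,cam)[:2]: print(n,cam,np.array(d["at"]),round(d["confidence"],2))
E
```

```text
level top [ 0.5481 -0.2324  0.0079] 0.81
level top [0.5662 0.1572 0.0667] 0.64
level side [ 0.545  -0.234   0.0076] 0.94
level_top top [ 0.5475 -0.23    0.0374] 0.62
level_top side [ 0.5455 -0.2303  0.0391] 0.76
case top [ 0.5433 -0.2331 -0.0007] 0.58
case side [ 0.5377 -0.2314 -0.0024] 0.75
```

>>> jog_arm --steps '[{"dx": 0,"dy": 0,"dz": -0.004,"ax": 0,"ay": 0,"az": 0,"grip": 255},{"dx": 0,"dy": 0,"dz": -0.004,"ax": 0,"ay": 0,"az": 0,"grip": 100},{"dx": 0,"dy": 0,"dz": -0.004,"ax": 0,"ay": 0,"az": 0,"grip": 100},{"dx": 0,"dy": 0,"dz": -0.004,"ax": 0,"ay": 0,"az": 0,"grip": 100},{"dx": 0,"dy": 0,"dz": 0.1,"ax": 0,"ay": 0,"az": 0,"grip": 100}]'

```text
time_s: 7.6
tcp_pos: [0.4566, -0.4191, 0.231]
tcp_rot: [-0.317, -3.117, -0.013]
force: [0.2, -1.3, -0.1]
grip_width: 0.449
grasp_force: 0.0
```

>>> jog_arm --steps '[{"dx": 0,"dy": 0,"dz": 0.2,"ax": 0,"ay": 0,"az": 0,"grip": 100},{"dx": 0,"dy": 0,"dz": 0.2,"ax": 0,"ay": 0,"az": 0,"grip": 100},{"dx": 0.1,"dy": 0,"dz": 0.2,"ax": 0,"ay": 0,"az": 0,"grip": 100}]'

```text
time_s: 7.9
tcp_pos: [0.4962, -0.422, 0.3225]
tcp_rot: [0.322, 3.119, -0.01]
force: [0.7, -0.2, 0.6]
grip_width: 0.607
grasp_force: 0.0
```

```bash
python3 - <<'E'
from look import *
c=snap("top","t3.png",(270,120,470,270),4)
np.set_printoptions(precision=4,suppress=True)
for d in robot.spot_point("lid","top")[:4]: print(np.array(d["at"]),round(d["confidence"],2),proj(c,d["at"]))
print(robot.state()["tcp_pos"],robot.state()["grip_width"])
E
```

```text
[ 0.3594 -0.6796  0.0055] 0.82 [485.1032 265.9023]
[ 0.509  -0.4303  0.0033] 0.73 [402.312  216.9396]
[ 0.256  -0.4257  0.0013] 0.67 [402.3778 299.7032]
[ 0.5006 -0.42    0.3176] 0.607534225726846
```

View pics/t3.png

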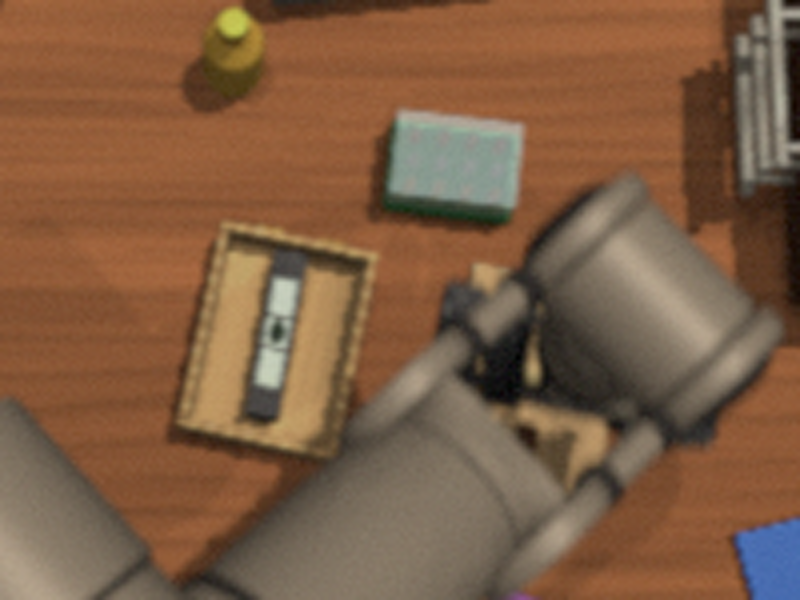

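```bash
python3 - <<'E'
from look import *
np.set_printoptions(precision=4,suppress=True)
c=robot.camera("top")
f=lambda u,v,z=.037: ray(c,u/4+270,v/4+120,z)[:2]
a,b=f(290,253),f(263,417); d=a-b
print(a,b,(a+b)/2,np.linalg.norm(d),np.degrees(np.arctan2(d[1],d[0])),f(277,333))
s=robot.state(); R=cv2.Rodrigues(s["tcp_rot"])[0]; print(s["tcp_pos"],np.degrees(np.arctan2(R[1,1],R[0,1])))
E
```

```text
[ 0.6082 -0.2427] [ 0.4806 -0.2222] [ 0.5444 -0.2325] 0.12915667850301368 -9.102649203085122 [ 0.5455 -0.2328]
[ 0.4991 -0.4199  0.3162] 78.50208067395869
```

>>> jog_arm --steps '[{"dx": 0.115,"dy": 0.47,"dz": 0,"ax": 0,"ay": 0,"az": 0.053,"grip": 100},{"dx": 0.115,"dy": 0.47,"dz": 0,"ax": 0,"ay": 0,"az": 0.053,"grip": 100},{"dx": 0.115,"dy": 0.47,"dz": 0,"ax": 0,"ay": 0,"az": 0.053,"grip": 100},{"dx": 0.115,"dy": 0.47,"dz": 0,"ax": 0,"ay": 0,"az": 0.053,"grip": 100},{"dx": 0.115,"dy": 0.47,"dz": -0.1,"ax": 0,"ay": 0,"az": 0.053,"grip": 100}]'

```text
time_s: 8.55
tcp_pos: [0.5457, -0.2283, 0.28]
tcp_rot: [0.244, 3.124, -0.004]
force: [0.9, -1.5, -0.5]
grip_width: 0.608
grasp_force: 0.0
```

>>> jog_arm --steps '[{"dx": 0,"dy": 0,"dz": -0.05,"ax": 0,"ay": 0,"az": 0,"grip": 100},{"dx": 0,"dy": 0,"dz": -0.05,"ax": 0,"ay": 0,"az": 0,"grip": 100},{"dx": 0,"dy": 0,"dz": -0.05,"ax": 0,"ay": 0,"az": 0,"grip": 100}]'

```text
time_s: 8.85
tcp_pos: [0.5436, -0.2327, 0.256]
tcp_rot: [-0.253, -3.131, -0.001]
force: [0.1, -0.3, 0.2]
grip_width: 0.608
grasp_force: 0.0
```

>>> jog_arm --steps '[{"dx": 0,"dy": 0,"dz": -0.08,"ax": 0,"ay": 0,"az": 0,"grip": 100},{"dx": 0,"dy": 0,"dz": -0.14,"ax": 0,"ay": 0,"az": 0,"grip": 100},{"dx": 0,"dy": 0,"dz": -0.165,"ax": 0,"ay": 0,"az": 0,"grip": 100},{"dx": 0,"dy": 0,"dz": -0.165,"ax": 0,"ay": 0,"az": 0,"grip": 100},{"dx": 0,"dy": 0,"dz": -0.165,"ax": 0,"ay": 0,"az": 0,"grip": 255}]'

```text
time_s: 9.35
tcp_pos: [0.5443, -0.233, 0.1914]
tcp_rot: [0.253, 3.129, -0.001]
force: [-0.3, -0.6, 1.0]
grip_width: 0.561
grasp_force: 0.0
```

>>> jog_arm --steps '[{"dx": 0,"dy": 0,"dz": 0,"ax": 0,"ay": 0,"az": 0,"grip": 255},{"dx": 0,"dy": 0,"dz": 0,"ax": 0,"ay": 0,"az": 0,"grip": 255},{"dx": 0,"dy": 0,"dz": 0,"ax": 0,"ay": 0,"az": 0,"grip": 255},{"dx": 0,"dy": 0,"dz": 0,"ax": 0,"ay": 0,"az": 0,"grip": 255},{"dx": 0,"dy": 0,"dz": 0,"ax": 0,"ay": 0,"az": 0,"grip": 255}]'

```text
time_s: 9.85
tcp_pos: [0.544, -0.2323, 0.1906]
tcp_rot: [0.252, 3.13, -0.0]
force: [-0.0, 3.4, 5.2]
grip_width: 0.279
grasp_force: 40.0
```

>>> jog_arm --steps '[{"dx": 0,"dy": 0,"dz": 0.08,"ax": 0,"ay": 0,"az": 0,"grip": 255},{"dx": 0,"dy": 0,"dz": 0.17,"ax": 0,"ay": 0,"az": 0,"grip": 255},{"dx": 0,"dy": 0,"dz": 0.27,"ax": 0,"ay": 0,"az": 0,"grip": 255},{"dx": 0,"dy": 0.08,"dz": 0.3,"ax": 0,"ay": 0,"az": 0,"grip": 255},{"dx": 0,"dy": 0.18,"dz": 0.3,"ax": 0,"ay": 0,"az": 0,"grip": 255}]'

```text
time_s: 10.35
tcp_pos: [0.5441, -0.1612, 0.3121]
tcp_rot: [0.256, 3.127, -0.003]
force: [0.3, 1.4, -3.0]
grip_width: 0.28
grasp_force: 40.0
```

>>> jog_arm --steps '[{"dx": 0.07,"dy": 0.1,"dz": 0,"ax": 0,"ay": 0,"az": 0.1,"grip": 255},{"dx": 0.07,"dy": 0.22,"dz": 0,"ax": 0,"ay": 0,"az": 0.276,"grip": 255},{"dx": 0.07,"dy": 0.34,"dz": 0,"ax": 0,"ay": 0,"az": 0.276,"grip": 255},{"dx": 0.07,"dy": 0.46,"dz": 0,"ax": 0,"ay": 0,"az": 0.276,"grip": 255},{"dx": 0.07,"dy": 0.58,"dz": 0,"ax": 0,"ay": 0,"az": 0.276,"grip": 255}]'

```text
time_s: 10.85
tcp_pos: [0.5713, 0.0734, 0.3092]
tcp_rot: [0.088, -3.139, 0.0]
force: [1.7, -0.7, -3.0]
grip_width: 0.277
grasp_force: 40.0
```

>>> jog_arm --steps '[{"dx": 0,"dy": 0.1,"dz": 0,"ax": 0,"ay": 0,"az": 0,"grip": 255},{"dx": 0,"dy": 0.18,"dz": 0,"ax": 0,"ay": 0,"az": 0,"grip": 255},{"dx": 0,"dy": 0.2,"dz": 0,"ax": 0,"ay": 0,"az": 0,"grip": 255},{"dx": 0,"dy": 0.2,"dz": 0,"ax": 0,"ay": 0,"az": 0,"grip": 255},{"dx": 0,"dy": 0.2,"dz": 0,"ax": 0,"ay": 0,"az": 0,"grip": 255}]'

```text
time_s: 11.35
tcp_pos: [0.5718, 0.1507, 0.3094]
tcp_rot: [0.087, -3.139, 0.001]
force: [0.1, -0.4, -3.5]
grip_width: 0.278
grasp_force: 40.0
```

```bash
python3 - <<'E'
from look import *
np.set_printoptions(precision=4,suppress=True)
s=robot.state(); R=cv2.Rodrigues(s["tcp_rot"])[0]; print(s["tcp_pos"],np.degrees(np.arctan2(R[1,1],R[0,1])),s["force"],R[:,2],s["joint_positions"])
c=snap("side","s4.png",(140,190,340,340),4)
E
```

```text
[0.5718 0.1507 0.3094] 93.18908209192934 [ 0.1199 -0.3946 -3.4759] [-0.001  -0.0007 -1.    ] [ 0.1283  0.5484  1.4672 -0.0007  1.127  -1.4979]
```

View pics/s4.png

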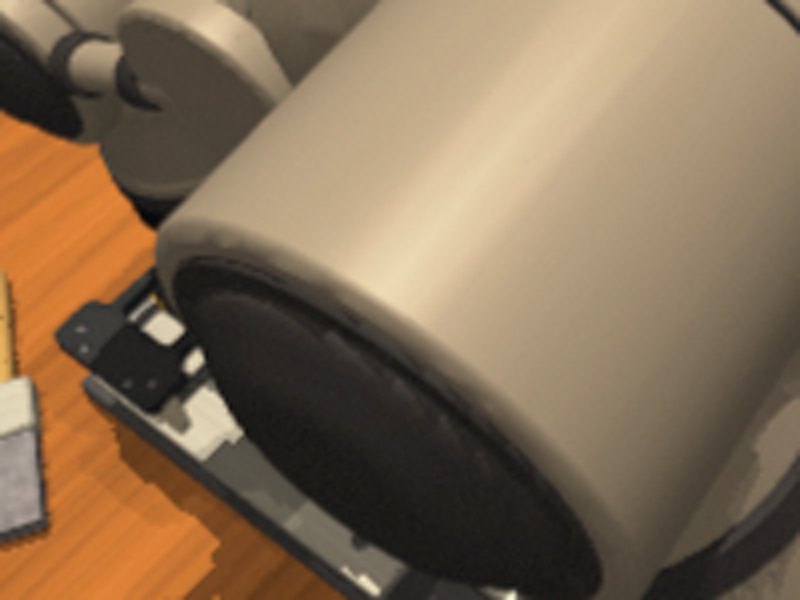

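>>> jog_arm --steps '[{"dx": 0,"dy": 0,"dz": -0.06,"ax": 0,"ay": 0,"az": 0,"grip": 255},{"dx": 0,"dy": 0,"dz": -0.1,"ax": 0,"ay": 0,"az": 0,"grip": 255},{"dx": 0,"dy": 0,"dz": -0.12,"ax": 0,"ay": 0,"az": 0,"grip": 255},{"dx": 0,"dy": 0,"dz": -0.13,"ax": 0,"ay": 0,"az": 0,"grip": 255},{"dx": 0,"dy": 0,"dz": -0.132,"ax": 0,"ay": 0,"az": 0,"grip": 255}]'

```text
time_s: 11.9
tcp_pos: [0.5721, 0.1509, 0.2571]
tcp_rot: [0.086, -3.14, -0.0]
force: [-0.7, -0.3, -3.1]
grip_width: 0.28
grasp_force: 40.0
```

>>> jog_arm --steps '[{"dx": 0,"dy": 0,"dz": -0.003,"ax": 0,"ay": 0,"az": 0,"grip": 255},{"dx": 0,"dy": 0,"dz": -0.005,"ax": 0,"ay": 0,"az": 0,"grip": 255},{"dx": 0,"dy": 0,"dz": -0.005,"ax": 0,"ay": 0,"az": 0,"grip": 255}]'

```text
time_s: 12.2
tcp_pos: [0.5719, 0.1516, 0.2556]
tcp_rot: [-0.088, 3.14, 0.0]
force: [0.0, 0.2, -3.5]
grip_width: 0.279
grasp_force: 40.0
```

>>> jog_arm --steps '[{"dx": 0,"dy": 0,"dz": -0.002,"ax": 0,"ay": 0,"az": 0,"grip": 255},{"dx": 0,"dy": 0,"dz": -0.004,"ax": 0,"ay": 0,"az": 0,"grip": 255},{"dx": 0,"dy": 0,"dz": -0.005,"ax": 0,"ay": 0,"az": 0,"grip": 255},{"dx": 0,"dy": 0,"dz": -0.005,"ax": 0,"ay": 0,"az": 0,"grip": 255}]'

```text
time_s: 12.6
tcp_pos: [0.5718, 0.1517, 0.2538]
tcp_rot: [-0.088, 3.14, 0.0]
force: [-3.2, -0.2, 4.4]
grip_width: 0.281
grasp_force: 40.0
```

Contact (+8 N change). I release and rise.

>>> jog_arm --steps '[{"dx": 0,"dy": 0,"dz": 0,"ax": 0,"ay": 0,"az": 0,"grip": 110},{"dx": 0,"dy": 0,"dz": 0,"ax": 0,"ay": 0,"az": 0,"grip": 110},{"dx": 0,"dy": 0,"dz": 0,"ax": 0,"ay": 0,"az": 0,"grip": 110},{"dx": 0,"dy": 0,"dz": 0.05,"ax": 0,"ay": 0,"az": 0,"grip": 60},{"dx": 0,"dy": 0,"dz": 0.15,"ax": 0,"ay": 0,"az": 0,"grip": 60}]'

```text
time_s: 13.1
tcp_pos: [0.5712, 0.1514, 0.3107]
tcp_rot: [0.087, -3.133, 0.001]
force: [0.5, -0.1, -0.0]
grip_width: 0.664
grasp_force: 0.0
```

>>> jog_arm --steps '[{"dx": -0.12,"dy": -0.01,"dz": 0,"ax": 0,"ay": 0,"az": 0,"grip": 60},{"dx": -0.24,"dy": -0.01,"dz": 0,"ax": 0,"ay": 0,"az": 0,"grip": 60},{"dx": -0.35,"dy": -0.01,"dz": 0,"ax": 0,"ay": 0,"az": 0,"grip": 60},{"dx": -0.4,"dy": -0.01,"dz": 0,"ax": 0,"ay": 0,"az": 0,"grip": 60},{"dx": -0.405,"dy": -0.01,"dz": 0,"ax": 0,"ay": 0,"az": 0,"grip": 60}]'

```text
time_s: 13.6
tcp_pos: [0.4077, 0.1477, 0.3133]
tcp_rot: [0.089, -3.139, -0.0]
force: [-0.1, 0.1, 0.4]
grip_width: 0.765
grasp_force: 0.0
```

```bash
python3 - <<'E'
from look import *
np.set_printoptions(precision=4,suppress=True)
s=robot.state(); print(s["tcp_pos"],s["grip_width"],s["joint_positions"])
for cam in("top","side"):
  c=snap(cam,"w_%s.png"%cam,None,1)
  for n in("level","level_top","knob_grip","bubble"):
    for d in robot.spot_point(n,cam)[:2]: print(cam,n,np.array(d["at"]),round(d["confidence"],2),proj(c,d["at"]).round(1))
a=cv2.imread("pics/w_top.png")[150:270,160:270]; b=cv2.imread("pics/w_side.png")[240:360,160:290]
f=lambda i:cv2.resize(i,(400,400),interpolation=2)
cv2.imwrite("pics/v5.png",np.hstack([f(a),f(b)]))
E
```

```text
[0.4077 0.1477 0.3133] 0.76542658095562 [ 0.1703  0.2847  1.8951  0.0002  0.9628 -1.4573]
top level [0.5762 0.1523 0.0686] 0.56 [212.  190.7]
top level_top [0.5747 0.1541 0.1013] 0.96 [208.8 189.2]Traceback (most recent call last):
  File "<stdin>", line 7, in <module>
ValueError: it knows: bit_box, brush, case, drill_block, drill_chuck, knob_grip, level, level_top, lid, lid_grip, oil_bottle, plate, plate_top, tap_wrench, vise
```

```bash
cat > bub.py <<'E'
from look import *
def warp(cam,ctr=(.5747,.153),hd=3.3,z=.101):
    c=robot.camera(cam); h=np.radians(hd); ex=np.array([np.cos(h),np.sin(h)]); ey=np.array([-ex[1],ex[0]])
    pts=[(-75,-25),(75,-25),(75,25),(-75,25)]   # mm, along / across
    src=np.float32([proj(c,list(np.array(ctr)+(a*ex+b*ey)/1e3)+[z]) for a,b in pts])
    dst=np.float32([((a+75)*4,(b+25)*4) for a,b in pts])
    return cv2.warpPerspective(c["color"][:,:,::-1],cv2.getPerspectiveTransform(src,dst),(600,200),flags=cv2.INTER_CUBIC)
E
python3 - <<'E'
from bub import *
np.set_printoptions(precision=4,suppress=True)
for cam in ("top","side"):
  for d in robot.spot_point("knob_grip",cam)[:2] if cam=="side" else []: print(d)
a=warp("top");b=warp("side")
for n in("level_top","knob_grip"):
    for d in robot.spot_point(n,"side")[:2]: print(n,np.array(d["at"]),d["confidence"])
cv2.imwrite("pics/v5.png",np.vstack([a,b]))
E
```

```text
level_top [0.5717 0.1504 0.0999] 0.59
```

View pics/v5.png

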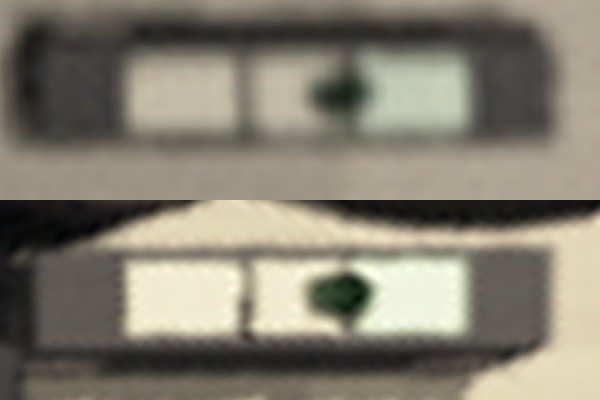

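Bubble is ~10.8 mm toward the hinge (window 124–470, bubble at 340 px, 4 px/mm), so about 0.75 rad clockwise is needed. Next I grip the knob.

>>> jog_arm --steps '[{"dx": 0.008,"dy": -0.005,"dz": -0.05,"ax": 0,"ay": 0,"az": 0,"grip": 60},{"dx": 0.008,"dy": -0.005,"dz": -0.1,"ax": 0,"ay": 0,"az": 0,"grip": 60},{"dx": 0.008,"dy": -0.005,"dz": -0.116,"ax": 0,"ay": 0,"az": 0,"grip": 60},{"dx": 0.008,"dy": -0.005,"dz": -0.116,"ax": 0,"ay": 0,"az": 0,"grip": 60},{"dx": 0.008,"dy": -0.005,"dz": -0.116,"ax": 0,"ay": 0,"az": 0,"grip": 110}]' --grip_force 30

```text
time_s: 14.55
tcp_pos: [0.4134, 0.1456, 0.2672]
tcp_rot: [-0.088, 3.14, 0.0]
force: [0.1, -0.1, 0.2]
grip_width: 0.718
grasp_force: 0.0
```

>>> jog_arm --steps '[{"dx": 0,"dy": 0,"dz": 0,"ax": 0,"ay": 0,"az": 0,"grip": 255},{"dx": 0,"dy": 0,"dz": 0,"ax": 0,"ay": 0,"az": 0,"grip": 255},{"dx": 0,"dy": 0,"dz": 0,"ax": 0,"ay": 0,"az": 0,"grip": 255},{"dx": 0,"dy": 0,"dz": 0,"ax": 0,"ay": 0,"az": 0,"grip": 255}]'

```text
time_s: 14.95
tcp_pos: [0.4131, 0.1463, 0.2673]
tcp_rot: [-0.087, 3.139, 0.003]
force: [-1.4, 6.6, 2.4]
grip_width: 0.45
grasp_force: 30.0
```

>>> jog_arm --steps '[{"dx": 0,"dy": 0.002,"dz": 0,"ax": 0,"ay": 0,"az": -0.18,"grip": 255},{"dx": 0,"dy": 0.002,"dz": 0,"ax": 0,"ay": 0,"az": -0.36,"grip": 255},{"dx": 0,"dy": 0.002,"dz": 0,"ax": 0,"ay": 0,"az": -0.54,"grip": 255},{"dx": 0,"dy": 0.002,"dz": 0,"ax": 0,"ay": 0,"az": -0.72,"grip": 255},{"dx": 0,"dy": 0.002,"dz": 0,"ax": 0,"ay": 0,"az": -0.9,"grip": 255}]'

```text
time_s: 15.45
tcp_pos: [0.413, 0.1462, 0.2673]
tcp_rot: [1.012, 2.974, -0.001]
force: [-2.0, -3.5, 5.6]
grip_width: 0.451
grasp_force: 30.0
```

>>> jog_arm --steps '[{"dx": 0,"dy": 0,"dz": 0,"ax": 0,"ay": 0,"az": 0,"grip": 255},{"dx": 0,"dy": 0,"dz": 0,"ax": 0,"ay": 0,"az": 0,"grip": 255},{"dx": 0,"dy": 0,"dz": 0,"ax": 0,"ay": 0,"az": 0,"grip": 255},{"dx": 0,"dy": 0,"dz": 0,"ax": 0,"ay": 0,"az": 0,"grip": 255},{"dx": 0,"dy": 0,"dz": 0,"ax": 0,"ay": 0,"az": 0,"grip": 255}]'

```text
time_s: 15.95
tcp_pos: [0.413, 0.1461, 0.2672]
tcp_rot: [0.999, 2.978, -0.001]
force: [-1.2, -3.5, 6.6]
grip_width: 0.449
grasp_force: 30.0
```

>>> jog_arm --steps '[{"dx": 0,"dy": 0,"dz": 0,"ax": 0,"ay": 0,"az": 0,"grip": 255},{"dx": 0,"dy": 0,"dz": 0,"ax": 0,"ay": 0,"az": 0,"grip": 255},{"dx": 0,"dy": 0,"dz": 0,"ax": 0,"ay": 0,"az": 0,"grip": 255},{"dx": 0,"dy": 0,"dz": 0,"ax": 0,"ay": 0,"az": 0,"grip": 255},{"dx": 0,"dy": 0,"dz": 0,"ax": 0,"ay": 0,"az": 0,"grip": 255}]'

```text
time_s: 16.45
tcp_pos: [0.413, 0.1461, 0.2672]
tcp_rot: [0.999, 2.978, -0.001]
force: [-1.5, -3.7, 5.1]
grip_width: 0.453
grasp_force: 30.0
```

```bash
cat >> bub.py <<'E'
def measure(cam):
    w=warp(cam); g=w.astype(float).mean(2); r=g[80:110] if cam=="top" else g[85:115]
    p=r.mean(0); edge=g[115:128].mean(0) if cam=="top" else g[118:132].mean(0)
    m=(np.percentile(edge[150:450],70)+edge[60:110].min())/2
    i=np.arange(60,540); on=[k for k in i if edge[k]>m]; L,Rr=on[0],on[-1]
    x=np.arange(L+10,Rr-10); base=np.median(p[x]); d=np.clip(base-r[:,L+10:Rr-10]-0.45*(base-r[:,L+10:Rr-10].min()),0,None).sum(0)
    return w,L,Rr,((d*x).sum()/d.sum()-(L+Rr)/2)/4
E
python3 - <<'E'
from bub import *
W=[]
for cam in("top","side"):
    w,*m=measure(cam); print(cam,m); W.append(w)
cv2.imwrite("pics/v6.png",np.vstack(W)); s=robot.state(); print(s["tcp_rot"],s["ft_torque"],s["force"])
E
```

```text
top [np.int64(131), np.int64(470), np.float64(3.3822364755036745)]
side [np.int64(131), np.int64(472), np.float64(2.2491494548086166)]
[ 9.98556711e-01  2.97825996e+00 -6.03476132e-04] [-0.67446902  0.38565363 -0.07804143] [-2.355394   -2.71334168  5.3813108 ]
```

View pics/v6.png

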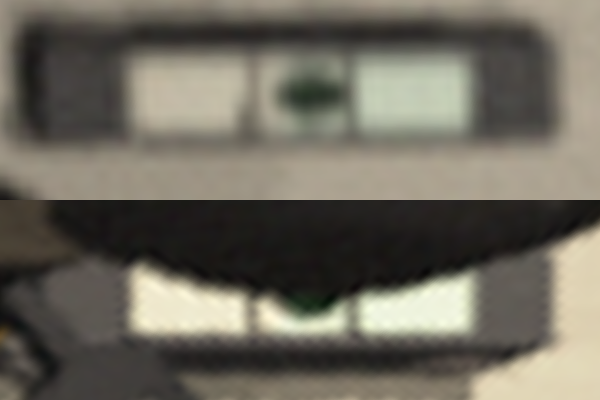

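>>> jog_arm --steps '[{"dx": 0,"dy": 0,"dz": 0,"ax": 0,"ay": 0,"az": -0.12,"grip": 255},{"dx": 0,"dy": 0,"dz": 0,"ax": 0,"ay": 0,"az": -0.24,"grip": 255},{"dx": 0,"dy": 0,"dz": 0,"ax": 0,"ay": 0,"az": -0.24,"grip": 255},{"dx": 0,"dy": 0,"dz": 0,"ax": 0,"ay": 0,"az": -0.24,"grip": 255},{"dx": 0,"dy": 0,"dz": 0,"ax": 0,"ay": 0,"az": -0.24,"grip": 255}]'

```text
time_s: 17.05
tcp_pos: [0.4129, 0.146, 0.2672]
tcp_rot: [1.274, 2.871, -0.001]
force: [-1.5, -4.1, 7.4]
grip_width: 0.45
grasp_force: 30.0
```

>>> jog_arm --steps '[{"dx": 0,"dy": 0,"dz": 0,"ax": 0,"ay": 0,"az": 0,"grip": 90},{"dx": 0,"dy": 0,"dz": 0,"ax": 0,"ay": 0,"az": 0,"grip": 60},{"dx": 0,"dy": 0,"dz": 0,"ax": 0,"ay": 0,"az": 0,"grip": 60},{"dx": 0,"dy": 0,"dz": 0,"ax": 0,"ay": 0,"az": 0,"grip": 60},{"dx": 0,"dy": 0,"dz": 0,"ax": 0,"ay": 0,"az": 0,"grip": 60}]'

```text
time_s: 17.55
tcp_pos: [0.4131, 0.1464, 0.2667]
tcp_rot: [-1.28, -2.869, -0.0]
force: [-0.2, -0.2, 1.1]
grip_width: 0.757
grasp_force: 0.0
```

>>> jog_arm --steps '[{"dx": 0,"dy": 0,"dz": 0,"ax": 0,"ay": 0,"az": 0,"grip": 60},{"dx": 0,"dy": 0,"dz": 0,"ax": 0,"ay": 0,"az": 0,"grip": 60},{"dx": 0,"dy": 0,"dz": 0,"ax": 0,"ay": 0,"az": 0,"grip": 60},{"dx": 0,"dy": 0,"dz": 0,"ax": 0,"ay": 0,"az": 0,"grip": 60},{"dx": 0,"dy": 0,"dz": 0,"ax": 0,"ay": 0,"az": 0,"grip": 60}]'

```text
time_s: 18.05
tcp_pos: [0.4131, 0.1464, 0.2667]
tcp_rot: [1.28, 2.869, 0.0]
force: [-0.2, -0.3, -0.4]
grip_width: 0.761
grasp_force: 0.0
```

```bash
python3 - <<'E'
from bub import *
W=[];M=[]
for k in range(6):
    w,L,R,m=measure("top"); M.append(m); W.append(w.astype(float))
print(L,R,M)
a=np.mean(W,0); g=a.mean(2)
p=g[118:130].mean(0)   # line profile away from the bubble
for lo,hi in((225,275),(325,375)):
    x=np.arange(lo,hi); d=np.clip(np.percentile(p[x],75)-p[x]-4,0,None); print("line",(d*x).sum()/d.sum())
r=g[84:104]; x=np.arange(260,342); q=r[:,260:342]; d=np.clip(q.min()+.6*(np.percentile(q,90)-q.min())-q,0,None).sum(0); print("bubble",(d*x).sum()/d.sum())
E
```

```text
131 470 [np.float64(-1.8004286645306564), np.float64(-1.8270618561626293), np.float64(-1.7828779792491076), np.float64(-1.8460412801934325), np.float64(-1.7788335929311359), np.float64(-1.7822801691534096)]
line 251.51307195603732
line 351.186655146322
bubble 293.9881982129508
```

>>> jog_arm --steps '[{"dx": 0,"dy": 0,"dz": 0,"ax": 0,"ay": 0,"az": 0,"grip": 255},{"dx": 0,"dy": 0,"dz": 0,"ax": 0,"ay": 0,"az": 0,"grip": 255},{"dx": 0,"dy": 0,"dz": 0,"ax": 0,"ay": 0,"az": 0,"grip": 255},{"dx": 0,"dy": 0,"dz": 0,"ax": 0,"ay": 0,"az": 0,"grip": 255},{"dx": 0,"dy": 0,"dz": 0,"ax": 0,"ay": 0,"az": 0,"grip": 255}]'

```text
time_s: 18.85
tcp_pos: [0.4128, 0.1462, 0.2667]
tcp_rot: [-1.28, -2.869, 0.001]
force: [-1.7, -2.9, 1.1]
grip_width: 0.453
grasp_force: 30.0
```

>>> jog_arm --steps '[{"dx": 0,"dy": 0,"dz": 0,"ax": 0,"ay": 0,"az": 0.08,"grip": 255},{"dx": 0,"dy": 0,"dz": 0,"ax": 0,"ay": 0,"az": 0.15,"grip": 255},{"dx": 0,"dy": 0,"dz": 0,"ax": 0,"ay": 0,"az": 0.15,"grip": 255},{"dx": 0,"dy": 0,"dz": 0,"ax": 0,"ay": 0,"az": 0.15,"grip": 90},{"dx": 0,"dy": 0,"dz": 0,"ax": 0,"ay": 0,"az": 0.15,"grip": 60}]'

```text
time_s: 19.35
tcp_pos: [0.4132, 0.1465, 0.2668]
tcp_rot: [1.111, 2.938, 0.001]
force: [0.2, 0.3, 0.4]
grip_width: 0.577
grasp_force: 0.0
```

>>> jog_arm --steps '[{"dx": 0,"dy": 0,"dz": 0,"ax": 0,"ay": 0,"az": 0,"grip": 60},{"dx": 0,"dy": 0,"dz": 0.02,"ax": 0,"ay": 0,"az": 0,"grip": 60},{"dx": 0,"dy": 0,"dz": 0.1,"ax": 0,"ay": 0,"az": 0,"grip": 60},{"dx": 0,"dy": 0,"dz": 0.15,"ax": 0,"ay": 0,"az": 0,"grip": 60},{"dx": 0,"dy": 0,"dz": 0.15,"ax": 0,"ay": 0,"az": 0,"grip": 60}]'

```text
time_s: 19.85
tcp_pos: [0.4138, 0.1466, 0.3296]
tcp_rot: [1.107, 2.934, 0.005]
force: [-0.3, 0.2, -1.0]
grip_width: 0.765
grasp_force: 0.0
```

>>> jog_arm --steps '[{"dx": 0,"dy": 0,"dz": 0,"ax": 0,"ay": 0,"az": 0.18,"grip": 255},{"dx": 0,"dy": 0,"dz": 0,"ax": 0,"ay": 0,"az": 0.36,"grip": 255},{"dx": 0,"dy": 0,"dz": 0,"ax": 0,"ay": 0,"az": 0.54,"grip": 255},{"dx": 0,"dy": 0,"dz": 0,"ax": 0,"ay": 0,"az": 0.72,"grip": 255},{"dx": 0,"dy": 0,"dz": 0,"ax": 0,"ay": 0,"az": 0.9,"grip": 255}]'

```text
time_s: 20.35
tcp_pos: [0.4128, 0.1464, 0.3263]
tcp_rot: [-0.015, -3.141, -0.0]
force: [0.5, 0.8, 0.6]
grip_width: 0.379
grasp_force: 0.0
```

```bash
cat > fine.py <<'E'
from bub import *
for cam in("top","side"):
    W=[];M=[]
    for k in range(4):
        w,L,R,m=measure(cam); M.append(round(m,2)); W.append(w.astype(float))
    a=np.mean(W,0); g=a.mean(2); p=g[118:130].mean(0); l=[]
    for lo,hi in((225,275),(325,375)):
        x=np.arange(lo,hi); d=np.clip(np.percentile(p[x],75)-p[x]-4,0,None); l.append((d*x).sum()/d.sum())
    r=g[84:104]; x=np.arange(260,342); q=r[:,260:342]; d=np.clip(q.min()+.6*(np.percentile(q,90)-q.min())-q,0,None).sum(0); b=(d*x).sum()/d.sum()
    print(cam,L,R,M,l,b,(b-sum(l)/2)/4); cv2.imwrite(f"pics/f_{cam}.png",a.astype(np.uint8))
E
python3 fine.py; python3 -c "
import cv2,numpy as np
cv2.imwrite('pics/v7.png',np.vstack([cv2.imread('pics/f_top.png'),cv2.imread('pics/f_side.png')]))"
```

```text
top 130 470 [np.float64(-0.13), np.float64(-0.02), np.float64(-0.2), np.float64(0.0)] [np.float64(250.48870360141947), np.float64(349.550050925402)] 300.946453923567 0.23176916503906853
side 132 473 [np.float64(0.55), np.float64(0.68), np.float64(0.56), np.float64(0.55)] [np.float64(253.15778868182701), np.float64(351.2524660253473)] 306.0359009859633 0.9576934080940305
```

View pics/v7.png

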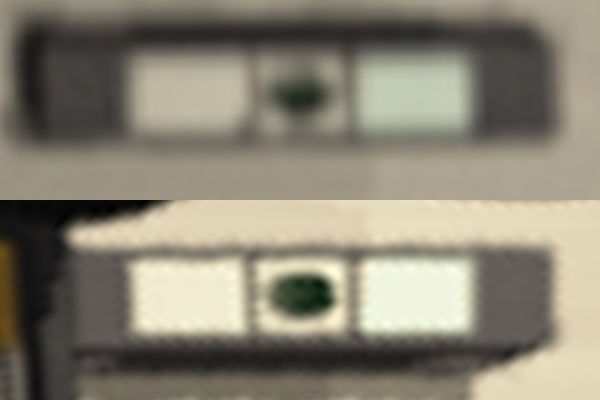

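The bubble is centred within about 1 mm in both views. Next I press on the level's middle with closed fingers.

>>> jog_arm --steps '[{"dx": 0.12,"dy": 0.014,"dz": 0,"ax": 0,"ay": 0,"az": 0,"grip": 255},{"dx": 0.24,"dy": 0.014,"dz": 0,"ax": 0,"ay": 0,"az": 0,"grip": 255},{"dx": 0.36,"dy": 0.014,"dz": 0,"ax": 0,"ay": 0,"az": 0,"grip": 255},{"dx": 0.405,"dy": 0.014,"dz": 0,"ax": 0,"ay": 0,"az": 0,"grip": 255},{"dx": 0.405,"dy": 0.014,"dz": 0,"ax": 0,"ay": 0,"az": 0,"grip": 255}]'

```text
time_s: 21.25
tcp_pos: [0.577, 0.1516, 0.3259]
tcp_rot: [0.026, 3.141, 0.0]
force: [-0.9, 0.2, 0.3]
grip_width: 0.003
grasp_force: 0.0
```

>>> jog_arm --steps '[{"dx": 0,"dy": 0,"dz": -0.05,"ax": 0,"ay": 0,"az": 0,"grip": 255},{"dx": 0,"dy": 0,"dz": -0.09,"ax": 0,"ay": 0,"az": 0,"grip": 255},{"dx": 0,"dy": 0,"dz": -0.108,"ax": 0,"ay": 0,"az": 0,"grip": 255},{"dx": 0,"dy": 0,"dz": -0.108,"ax": 0,"ay": 0,"az": 0,"grip": 255},{"dx": 0,"dy": 0,"dz": -0.108,"ax": 0,"ay": 0,"az": 0,"grip": 255}]'

```text
time_s: 21.75
tcp_pos: [0.5749, 0.1521, 0.2843]
tcp_rot: [0.023, 3.141, 0.0]
force: [-0.1, 0.0, -0.1]
grip_width: -0.0
grasp_force: 0.0
```

>>> jog_arm --steps '[{"dx": 0,"dy": 0,"dz": -0.004,"ax": 0,"ay": 0,"az": 0,"grip": 255},{"dx": 0,"dy": 0,"dz": -0.008,"ax": 0,"ay": 0,"az": 0,"grip": 255},{"dx": 0,"dy": 0,"dz": -0.012,"ax": 0,"ay": 0,"az": 0,"grip": 255},{"dx": 0,"dy": 0,"dz": -0.012,"ax": 0,"ay": 0,"az": 0,"grip": 255}]'

```text
time_s: 22.15
tcp_pos: [0.5751, 0.152, 0.2793]
tcp_rot: [0.023, 3.141, 0.0]
force: [-0.0, -0.4, 3.5]
grip_width: 0.002
grasp_force: 1.8
```

>>> jog_arm --steps '[{"dx": 0,"dy": 0,"dz": -0.002,"ax": 0,"ay": 0,"az": 0,"grip": 255},{"dx": 0,"dy": 0,"dz": -0.004,"ax": 0,"ay": 0,"az": 0,"grip": 255},{"dx": 0,"dy": 0,"dz": -0.004,"ax": 0,"ay": 0,"az": 0,"grip": 255},{"dx": 0,"dy": 0,"dz": -0.004,"ax": 0,"ay": 0,"az": 0,"grip": 255}]'

```text
time_s: 22.55
tcp_pos: [0.575, 0.152, 0.2792]
tcp_rot: [0.023, 3.14, 0.0]
force: [-4.0, -0.9, 13.6]
grip_width: 0.005
grasp_force: 6.8
```

>>> jog_arm --steps '[{"dx": 0,"dy": 0,"dz": 0.001,"ax": 0,"ay": 0,"az": 0,"grip": 255},{"dx": 0,"dy": 0,"dz": 0.001,"ax": 0,"ay": 0,"az": 0,"grip": 255},{"dx": 0,"dy": 0,"dz": 0.001,"ax": 0,"ay": 0,"az": 0,"grip": 255},{"dx": 0,"dy": 0,"dz": 0.001,"ax": 0,"ay": 0,"az": 0,"grip": 255},{"dx": 0,"dy": 0,"dz": 0.001,"ax": 0,"ay": 0,"az": 0,"grip": 255}]'

```text
time_s: 23.05
tcp_pos: [0.575, 0.152, 0.2792]
tcp_rot: [0.023, 3.14, 0.0]
force: [-3.4, 0.8, 10.5]
grip_width: 0.004
grasp_force: 5.6
```

```bash
python3 - <<'E'
from bub import *
robot.camera("top")
for d in robot.spot_point("lid","top")[:4]: print(np.round(d["at"],4),d["confidence"])
cv2.imwrite("pics/v8.png",np.vstack([warp("top"),warp("side")])); s=robot.state(); print(s["force"],s["tcp_pos"],s["time_s"])
E
```

```text
[ 0.3592 -0.6758  0.003 ] 0.85
[ 0.2576 -0.4248  0.002 ] 0.83
[ 0.5146 -0.4288  0.0065] 0.56
[ 0.3286 -0.2238 -0.0004] 0.54
[-3.38523551 -0.02791822 10.57522465] [0.57502282 0.15200408 0.27918091] 23.25
```

View pics/v8.png

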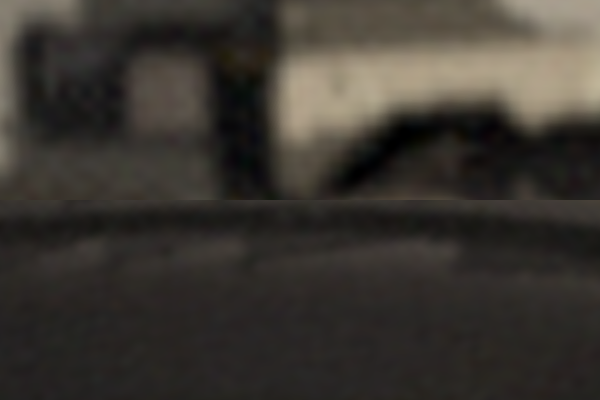

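The arm hides the bubble while pressing. The push holds steady at 10.5 N, the TCP has not moved, and the lid is at (0.51, -0.43), clear of the case. I hand in now.

```bash
python3 -c "
from station import robot
print(robot.finish_job())"
```

```text
the job is handed in; nothing more can be done
None
```

I handed the job in at about 23 s with the lid on the bench clear of the case, the level on the plate and the gripper pressing it at about 10.5 N; the bubble measured within 1 mm of centre just before pressing, but the arm hid it during the press, and no verdict came back.

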